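# Lift the boiled egg out of its rack with the tongs

## Robot

A 6-joint arm with a two-finger parallel gripper is mounted at the origin on a cart in front of the work surface, level with it; the furniture and walls round the work are solid. World frame = base frame: x ahead of the robot, y to its left, z up, the work surface at z = 0. Lengths are in m, angles in rad, forces in N, time in s.
With the tool pointing down it reaches from about 0.25 to 0.85 m from the base axis. Payload 12.5 kg.
Tool frame: the origin (TCP) lies at the very end of the fingers, on their centre line; the grasp point (between the pads) lies 19 mm behind it; z points along the fingers, y is the direction in which the jaws open and shut (so a half turn about z gives the same grasp; the last joint's range is limited). The gripper opens to 93 mm and grips with 3 to 60 N. Pads are 15 mm wide; open, the fingers measure 128 mm over their backs; the gripper's body (75 mm by 188 mm) begins 65 mm behind the grasp point.
Start: joints at [1.131, 0.351, 1.652, -0, 1.139, -0.085], TCP at [0.191, 0.516, 0.219] pointing down, gripper open.
Joint ranges: [-2.75, 2.75], [-0.79, 2.1], [0.01, 2.65], [-1.57, 4.71], [0.07, 3.14], [-2.87, 2.87]. Speed limits (rad/s): [2.22, 2.22, 2.79, 3.14, 3.14, 3.14].

## Interface

Orientations are given as a unit quaternion [x, y, z, w].
In Python, from bench import r gives the robot as it stands.
- The arm moves only by the tool drive_tool, never from a script. Its argument "increments" is a list of rows, each an object with "rotation": the turn, a rotation vector about the tool's x, y, z in rad, a list of three; "offset": the shift along the tool's x, y, z in cm, a list of three; "gripper": the closure, from -1 (fully open) to 1 (shut). In form: [{"rotation": [rx, ry, rz], "offset": [dx, dy, dz], "gripper": gripper}, ...]. A call has 1 to 12 rows; each row shifts and turns the commanded pose from where the row before left it, along the tool's axes as they then stand; what a row does not reach is not made up. A row lasts 1/10 s, in which the tool goes at most 50 mm and 8.59 degrees, less where a joint would pass 70% of its speed; a pose out of reach is approached as far as the arm can. A call is refused whole if a number of a shift passes 5 or a number of a turn 0.15, either way. A call with a gripper value outside its range is refused whole. The fingers move at their own pace and stop on an object; "grip_force" is the grip in N (left out, the last holds). Time passes only in rows, so rows that do not move let the fingers close. It gives the time, the measured TCP pose, the force and the opening at its end, in the units of the state.
- r.get_obs(): the state, without advancing time (a new reading comes with each control period).
- r.capture(name): name is "scene" or "top"; returns a dict with "pixels" (384x512x3 uint8, blue, green, red), "vfov" (degrees; the focal length in pixels is half the picture's height over the tangent of half this angle, whatever the lens; pixels are square), "cx", "cy" (the principal point, pixels), "R" (3x3) and "t" (3): a world point X has camera coordinates R X + t. Camera axes: x right, y down, z forward; pixel columns grow to the right and rows downward; lengths in m; the calibration is good to about 2 mm. A picture is of the moment at which its call begins. There is no depth.
- r.finish_job(): hands the job in, once; it reports no verdict.
The state is a dict: "t": time; "qpos": joint angles; "dq": joint speeds; "joint_torque": joint torques, N m; "ee_pos": TCP position; "tool_rot": TCP orientation; "force": force on the tool from outside, world axes, zero at the start; "moment": the same for the moment, N m; "opening": finger opening in m.
Only numpy, scipy, OpenCV 4.12 (cv2) and the standard library are available. Lean on these libraries where they do the work, as an engineer would, in place of code of your own. Each camera call takes 0.05 s, during which the arm holds its last target. There are 200 camera calls.

## Task

The egg in the wooden rack is fresh from boiling and too hot to touch: pick up the spring tongs, close their scooped tips gently on the egg and lift it out of the rack, then carry it to the bowl. Finish while still holding it in the closed tongs, lifted still over the middle of the bowl and clear above its rim; do not let go of tongs or egg. Never touch the egg with the gripper, do not crack it, and leave the rack, the bowl and the kitchen timer where they stand.

Things in the scene. Friction and masses are not known exactly. Their poses are not given: they have to be found in the camera images.
- tongs: Spring tongs lying on their side in front, 26 mm high, 130 g: two steel arms with black grips, pinned at the rear, a scooped tip on each. Origin under the middle of the grips (about the balance point) on the centre line; x from pin to tips (starts roughly to the robot's left), y left, z up. Pin 105 mm behind, open tips 113 mm ahead. Fixed to the left arm: closing by q turns the true centre line q/2 left of x.
- tongs_left: Left arm (rigid with tongs). Origin at the pin, 13 mm above the underside; x from pin to tip, 0.100 rad left of the tongs' x. Black grip 60 mm behind to 30 mm ahead of the tongs' origin, 2 to 24 mm above the underside. Across the outer faces of both grips at the tongs' origin: 56 mm open, about 32 mm when closed on the egg.
- tongs_right: Right arm, mirror image of the left one, swings on the pin. Origin at the pin, mid height; x from pin to tip, 0.100 rad to the right of the tongs' x when open.
- left_tip (a point): Centre of the hollow of the left tip (steel dish 26 mm across, standing on edge, hollow facing the other tip; dish and arm reach 3 mm outside this point), 220 mm from the pin, 13 mm above the underside. The egg belongs between the tips: the midpoint of both tips goes to the egg's middle.
- right_tip (a point): The same on the right arm. Open, the two points are 94 mm apart and the dishes' rims leave a gap of 87 mm; each 1 mm of closing at the grips brings the tips 2.1 mm nearer.
- tongs_hinge (a joint): Angle by which the tongs are closed: 0 open (the spring holds them there), about 0.225 rad on the egg, 0.36 closed stop. On each grip at the tongs' origin the spring takes about 6 N to begin closing and 8 N at the egg; squeeze beyond that reaches the egg, halved by the lever (20 N gives about 6 N). Egg cracks at 35 N.
- egg: Brown hen's egg, 44 mm thick and 57 mm long, 60 g, standing blunt end up in one of the rack's four holes. Origin at its lower, pointed end; z runs up the egg.
- egg_middle (a point): Centre of the egg where it is thickest (44 mm across), 31 mm above its lower end; 53 mm above the work surface and 23 mm above the rack's top while it is seated; the top of the egg is 26 mm higher.
- egg_rack: Loose wooden egg rack, 116 x 116 mm, 30 mm high, with four 28 mm through holes 54 mm apart, the egg in one of them. Origin under its centre. It stands on either side, at any turn.
- bowl: White cereal bowl, 140 mm across the rim, 66 mm high, on the other side from the rack. Origin under its centre.
- kitchen_timer: Bystander: round kitchen timer, 60 mm wide, 41 mm high, behind. Origin under its centre.

How it is judged:
On the way, in this order (a step that is already met when the one before it is completed fails the run):
1. the tongs are held in the gripper, both tips lifted off the work surface (contact force between the fingers and tongs above 1 N and height (world z) of each of left_tip, right_tip above 0.035 m), for 0.2 s.
2. the egg is pinched between both tips and lifted clear of the rack (contact force between the fingers and tongs above 1 N and contact force between each of tongs_left, tongs_right and egg above 0.3 N and contact force between egg and egg_rack below 0.05 N and z of egg_middle in the frame of egg_rack above 0.085 m), for 0.2 s.
At the end, for the whole second after the job is handed in: Gripper holds the tongs; both tips press on the egg (over 0.3 N each) and nothing else carries it; its middle is within 40 mm of the bowl's centre from above, over 105 mm above the work surface, below 30 mm/s; bowl untouched and, like the rack, upright and within 30 mm of its place (contact force between the fingers and tongs above 1 N and contact force between each of tongs_left, tongs_right and egg above 0.3 N and height (world z) of egg_middle above 0.105 m and horizontal distance between egg_middle and bowl below 0.04 m and contact force between each of egg, tongs and bowl below 0.05 N and linear speed of egg below 0.03 m/s and distance of each of bowl, egg_rack from where it was at the start of the episode below 0.03 m and angle between each of bowl, egg_rack's own z axis and vertical below 0.1 rad); the arm keeps its last pose, push and grip.
It fails at once if the gripper or arm touches the egg (contact force between any of the fingers, the arm and egg above 0.1 N).
It fails at once if the egg is cracked: an arm of the tongs presses on it with more than 35 N (contact force between any of tongs_left, tongs_right and egg above 35 N).
It fails at once if the egg is dropped on the work surface (height (world z) of egg_middle below 0.04 m).
It fails at once if rack or bowl is pushed more than 30 mm (distance of any of bowl, egg_rack from where it was at the start of the episode above 0.03 m).
It fails at once if the kitchen timer is pushed more than 30 mm (distance of kitchen_timer from where it was at the start of the episode above 0.03 m).
It also fails if it takes over 48 s, if anything falls off the work surface, if the arm or the gripper's body presses on something with over 40 N, if the wrist force passes 120 N, or if a joint passes its speed limit or range.

## Working session

There is one attempt and no reset: what is moved stays moved. The work goes in short steps, Python scripts to look and compute and a tool call to move; the robot and the scene stay as the last step left them, time stands still between calls to the robot, and variables do not carry over. Pictures are saved under pics/ and viewed, about 8 in all and at most 12, crops included, and the job is handed in when it is done.

Besides the shell and the picture viewer there is one more tool, called by a JSON object that holds its "api" and its "payload". drive_tool: Moves the arm, as the interface text tells. Its arguments: {"type":"object","properties":{"increments":{"type":"array"},"grip_force":{"type":"number"}},"required":["increments"]}

```bash
mkdir -p pics; ls
cat > h.py <<'E'
import numpy as np, cv2
from bench import r
def cap(n,f=None):
    c=r.capture(n)
    if f: cv2.imwrite('pics/'+f,np.asarray(c['pixels']))
    np.savez('cam_'+n,**{k:np.asarray(c[k]) for k in ('vfov','cx','cy','R','t')})
    return c
def ld(n): return np.load('cam_'+n+'.npz')
def foc(): return 192/1
def w(n,u,v,z):
    c=ld(n); f=192/np.tan(np.radians(float(c['vfov']))/2)
    d=c['R'].T@np.array([(u-c['cx'])/f,(v-c['cy'])/f,1]); o=-c['R'].T@c['t']
    return o+d*(z-o[2])/d[2]
def px(n,X):
    c=ld(n); f=192/np.tan(np.radians(float(c['vfov']))/2)
    p=c['R']@np.asarray(X,float)+c['t']; return np.array([f*p[0]/p[2]+c['cx'],f*p[1]/p[2]+c['cy']])
E
python3 - <<'E'
from h import *
for n in('scene','top'):
    c=cap(n,n+'1.png'); print(n,c['vfov'],c['cx'],c['cy'],-np.asarray(c['R']).T@c['t'],np.asarray(c['R'])[2])
print(r.get_obs())
E
```

```text
pics
scene 51.301764984923395 255.48922556898108 192.26871888106288 [ 0.37736241 -0.38532361  0.88784065] [ 0.22601884  0.42418896 -0.8769146 ]
top 43.79623683610443 245.81944101201833 202.86316496500518 [0.44540445 0.00472387 1.08029769] [ 0.15047365 -0.01230565 -0.98853743]
{'t': 0.1, 'qpos': array([ 1.13139871e+00,  3.51195976e-01,  1.65236722e+00,  1.04224989e-05,
        1.13909583e+00, -8.46009112e-02]), 'dq': array([-0.00116052, -0.00127892, -0.00010992,  0.00026955,  0.00056512,
       -0.00023021]), 'joint_torque': array([ 6.80660905e-04, -4.98034251e+01, -2.85700285e+01,  7.00722705e-02,
        2.38782784e-02, -6.60204478e-05]), 'ee_pos': array([0.19090973, 0.51546868, 0.21814509]), 'tool_rot': array([ 1.76471480e-01,  9.84305609e-01, -5.13764012e-04, -1.42671892e-04]), 'force': array([-0.26793946,  1.03878032, -0.49935057]), 'moment': array([-0.00548914,  0.02466005, -0.00465389]), 'opening': 0.09308183906114495}
```

View pics/top1.png

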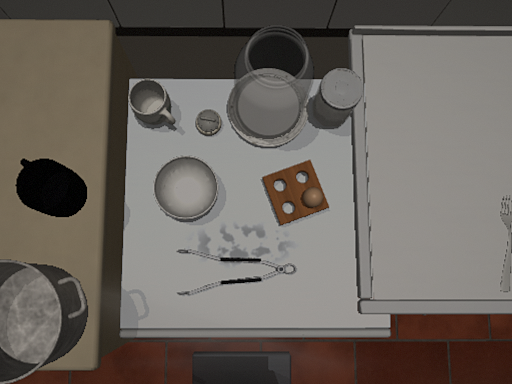

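View pics/scene1.png

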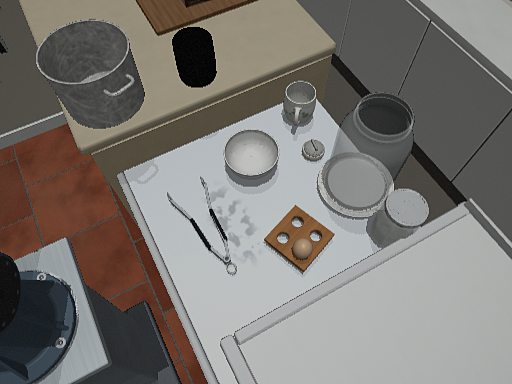

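The top view shows the tongs at about (235,270) with the pin to the right at (287,268). The rack is at (296,193) with the egg at (312,197), the bowl is at (186,187) and the timer is at (208,122). I'll take an enlarged crop for exact pixels.

Run:
```python
from h import *
a=cv2.imread('pics/top1.png')[145:305,150:340]
cv2.imwrite('pics/c1.png',cv2.resize(a,None,fx=4,fy=3.75,interpolation=cv2.INTER_CUBIC) if 0 else cv2.resize(a,(760,600) if 0 else (712,600),interpolation=cv2.INTER_CUBIC))
for n,(u,v),z in [('pin',(283,268),.013),('tipL',(182,293),.013),('tipR',(182,250),.013),('bowl',(186,187),.066),('egg',(312,197),.06),('timer',(208,122),.041),('rackc1',(262,179),.03),('rackc2',(313,161),.03),('c3',(329,208),.03),('c4',(280,225),.03),('cornerBL',(120,332),0),('rightedge',(370,300),0),('tl',(130,80),0)]:
    print(n,w('top',u,v,z).round(3))
```

```text
pin [ 0.462 -0.091  0.013]
tipL [0.408 0.131 0.013]
tipR [0.502 0.133 0.013]
bowl [0.634 0.121 0.066]
egg [ 0.614 -0.152  0.06 ]
timer [0.788 0.077 0.041]
rackc1 [ 0.659 -0.045  0.03 ]
rackc2 [ 0.701 -0.16   0.03 ]
c3 [ 0.594 -0.193  0.03 ]
c4 [ 0.556 -0.084  0.03 ]
cornerBL [0.323 0.267 0.   ]
rightedge [ 0.392 -0.285  0.   ]
tl [0.904 0.266 0.   ]
```

View pics/c1.png

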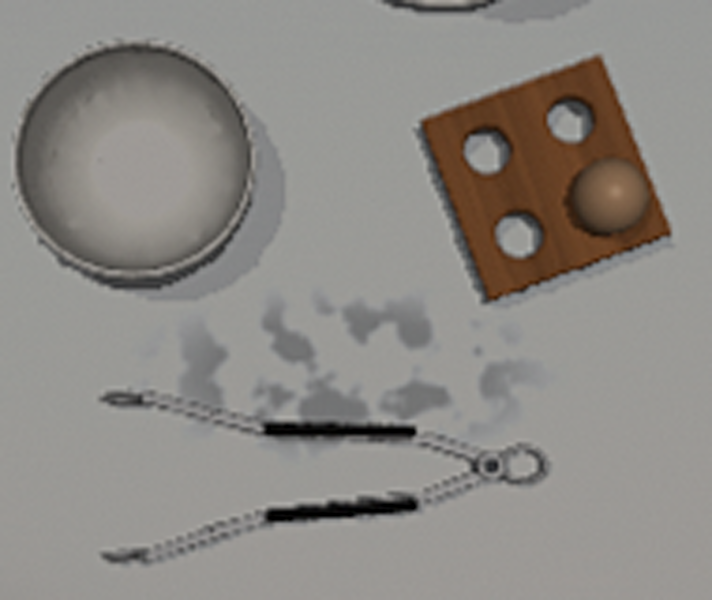

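The crop shows the pin at (490,465), the tips at (122,399) and (125,555), and rack holes at (487,150), (569,119) and (519,235) in crop pixels. Next I'll work out the geometry and check the clearance to the counters and pot.

Run:
```python
from h import *
g=lambda u,v,z:w('top',150+u/3.747,145+v/3.75,z)
P=g(490,465,.02);A=g(122,399,.013);B=g(125,555,.013);M=(A+B)/2
print('pin',P,'tips',A,B,np.linalg.norm(A-B),np.linalg.norm(A-P),np.linalg.norm(B-P))
d=(M-P)[:2];print('heading',np.degrees(np.arctan2(d[1],d[0])),'mid',M, 'O',P[:2]+d/np.linalg.norm(d)*.105)
for n,p in dict(gu=[(265,429),(415,432)],gl=[(267,516),(417,505)]).items(): print(n,[g(*q,.024).round(4) for q in p])
h1,h2,h3=[g(*q,.03) for q in((487,150),(569,119),(519,235))]
print('holes',h1,h2,h3,np.linalg.norm(h1-h2),np.linalg.norm(h1-h3),'egg',h2+h3-h1)
print('egg px check',px('top',np.r_[(h2+h3-h1)[:2],.053])-[150+610/3.747,145+195/3.75],px('scene',np.r_[(h2+h3-h1)[:2],.053]))
print('pin scene',px('scene',P),'tips',px('scene',A),px('scene',B))
print('TCP',px('scene',[.191,.516,.218]),px('top',[.191,.516,.218]))
def tri(a,b):
    r_=[]
    for n,(u,v) in(('top',a),('scene',b)):
        r_.append((w(n,u,v,0),w(n,u,v,.5)))
    (p,p2),(q,q2)=r_; a_=p2-p;b_=q2-q
    s=np.linalg.lstsq(np.c_[a_,-b_],q-p,rcond=None)[0]; return (p+a_*s[0]+q+b_*s[1])/2, np.linalg.norm(p+a_*s[0]-q-b_*s[1])
print('tin?',tri((50,185),(195,40)))
print('pot',tri((20,310),(85,50)), 'handle',tri((75,290),(122,88)))
print('Rcounter corner',tri((362,312),(230,342)),tri((355,30),(465,205)))
print('Lcounter',tri((112,22),(333,45)))
```

```text
pin [ 0.45967595 -0.08538219  0.02      ] tips [0.4985284  0.13205408 0.013     ] [0.40762571 0.128512   0.013     ] 0.09097166722740532 0.22099105163462754 0.22024747974152653
heading 91.752581173324 mid [0.45307705 0.13028304 0.013     ] O [0.45646468 0.01956869]
gu [array([0.4805, 0.0467, 0.024 ]), array([ 0.4788, -0.0412,  0.024 ])]
gl [array([0.4303, 0.0452, 0.024 ]), array([ 0.4365, -0.0422,  0.024 ])]
holes [ 0.64586443 -0.08483319  0.03      ] [ 0.66486155 -0.13424857  0.03      ] [ 0.59463401 -0.10327665  0.03      ] 0.05294119948337193 0.05444920821529871 egg [ 0.61363114 -0.15269203  0.03      ]
egg px check [-0.73452463  0.60459303] [300.86895622 247.80186312]
pin scene [225.99771912 259.16359373] tips [201.6088911  181.02351592] [168.91002126 197.30176701]
TCP [ 0.64060601 66.03617975] [-62.7601292  427.79290202]
tin? (array([0.60555315, 0.33645056, 0.25448427]), np.float64(0.0068919560937068195))
pot (array([0.38536349, 0.3486742 , 0.31367623]), np.float64(0.013988109760738556)) handle (array([0.41745209, 0.28826418, 0.24311911]), np.float64(0.007072518053582293))
Rcounter corner (array([ 0.37847077, -0.25298859,  0.06009263]), np.float64(0.017448894981747634)) (array([ 0.98759887, -0.25158528,  0.0810113 ]), np.float64(0.005955829317030622))
Lcounter (array([0.97466392, 0.27739019, 0.13251402]), np.float64(0.005119256141649126))
```

```bash
cat >> h.py <<'E'
from scipy.spatial.transform import Rotation as Ro
import json
def plan(pos,hd,n,g,axis_tilt=True):
    """rows to TCP pos with tool x heading hd (deg), tool down"""
    o=r.get_obs(); p=np.array(o['ee_pos']); R=Ro.from_quat(o['tool_rot'])
    T=Ro.from_matrix(np.c_[[np.cos(np.radians(hd)),np.sin(np.radians(hd)),0],[np.sin(np.radians(hd)),-np.cos(np.radians(hd)),0],[0,0,-1]])
    v=(R.inv()*T).as_rotvec(); print('pos',p.round(4),'rotvec',v.round(3),'open',round(o['opening'],4),'F',o['force'].round(2),'t',round(o['t'],2))
    dR=Ro.from_rotvec((v/n).round(3)); d=(np.asarray(pos)-p)/n*100; rows=[]
    for i in range(n):
        rows.append(dict(rotation=(v/n).round(3).tolist(),offset=R.inv().apply(d).round(2).tolist(),gripper=g)); R=R*dR
    print(json.dumps(rows))
E
python3 - <<'E'
from h import *
plan([.456,.02,.218],91.75,12,-1)
E
```

```text
pos [0.1909 0.5155 0.2181] rotvec [-1.000e-03  1.000e-03  1.185e+00] open 0.0931 F [-0.27  1.04 -0.5 ] t 0.1
[{"rotation": [-0.0, 0.0, 0.099], "offset": [-3.51, -3.1, 0.0], "gripper": -1}, {"rotation": [-0.0, 0.0, 0.099], "offset": [-3.8, -2.74, 0.0], "gripper": -1}, {"rotation": [-0.0, 0.0, 0.099], "offset": [-4.05, -2.35, 0.0], "gripper": -1}, {"rotation": [-0.0, 0.0, 0.099], "offset": [-4.26, -1.94, 0.0], "gripper": -1}, {"rotation": [-0.0, 0.0, 0.099], "offset": [-4.43, -1.51, 0.0], "gripper": -1}, {"rotation": [-0.0, 0.0, 0.099], "offset": [-4.56, -1.07, 0.0], "gripper": -1}, {"rotation": [-0.0, 0.0, 0.099], "offset": [-4.64, -0.61, 0.0], "gripper": -1}, {"rotation": [-0.0, 0.0, 0.099], "offset": [-4.68, -0.15, 0.0], "gripper": -1}, {"rotation": [-0.0, 0.0, 0.099], "offset": [-4.67, 0.31, 0.0], "gripper": -1}, {"rotation": [-0.0, 0.0, 0.099], "offset": [-4.62, 0.78, 0.0], "gripper": -1}, {"rotation": [-0.0, 0.0, 0.099], "offset": [-4.52, 1.23, 0.0], "gripper": -1}, {"rotation": [-0.0, 0.0, 0.099], "offset": [-4.38, 1.67, 0.0], "gripper": -1}]
```

{"api": "drive_tool", "payload": {"increments": [{"rotation":[0,0,0],"offset":[0,0,-4.5],"gripper":-1},{"rotation":[0,0,0],"offset":[0,0,-4.5],"gripper":-1},{"rotation":[0,0,0],"offset":[0,0,-4.5],"gripper":-1},{"rotation":[0,0,0],"offset":[0,0,-4.5],"gripper":-1},{"rotation":[0,0,0],"offset":[0,0,0],"gripper":-1}]}}

```text
t: 0.6
ee_pos: [0.1915, 0.5169, 0.4044]
tool_rot: [0.176, 0.984, 0.004, 0.001]
force: [-0.7, 0.9, 0.8]
opening: 0.093
```

{"api": "drive_tool", "payload": {"increments": [{"rotation":[0,0,0.099],"offset":[-3.5,-3.1,0],"gripper":-1},{"rotation":[0,0,0.099],"offset":[-3.8,-2.7,0],"gripper":-1},{"rotation":[0,0,0.099],"offset":[-4.1,-2.4,0],"gripper":-1},{"rotation":[0,0,0.099],"offset":[-4.3,-1.9,0],"gripper":-1},{"rotation":[0,0,0.099],"offset":[-4.4,-1.5,0],"gripper":-1},{"rotation":[0,0,0.099],"offset":[-4.6,-1.1,0],"gripper":-1},{"rotation":[0,0,0.099],"offset":[-4.6,-0.6,0],"gripper":-1},{"rotation":[0,0,0.099],"offset":[-4.7,-0.2,0],"gripper":-1},{"rotation":[0,0,0.099],"offset":[-4.7,0.3,0],"gripper":-1},{"rotation":[0,0,0.099],"offset":[-4.6,0.8,0],"gripper":-1},{"rotation":[0,0,0.099],"offset":[-4.5,1.2,0],"gripper":-1},{"rotation":[0,0,0.099],"offset":[-4.4,1.7,0],"gripper":-1}]}}

```text
t: 1.8
ee_pos: [0.4569, 0.0178, 0.3979]
tool_rot: [0.699, 0.715, -0.0, -0.0]
force: [-0.0, 0.9, -0.7]
opening: 0.0929
```

{"api": "drive_tool", "payload": {"increments": [{"rotation":[0,0,0],"offset":[0,0,4.5],"gripper":-1},{"rotation":[0,0,0],"offset":[0,0,4.5],"gripper":-1},{"rotation":[0,0,0],"offset":[0,0,4.5],"gripper":-1},{"rotation":[0,0,0],"offset":[0,0,4.5],"gripper":-1},{"rotation":[0,0,0],"offset":[0,0,4.5],"gripper":-1},{"rotation":[0,0,0],"offset":[0,0,4.5],"gripper":-1},{"rotation":[0,0,0],"offset":[0,0,0],"gripper":-1},{"rotation":[0,0,0],"offset":[0,0,0],"gripper":-1}]}}

```text
t: 2.6
ee_pos: [0.4566, 0.0197, 0.1291]
tool_rot: [0.697, 0.717, -0.0, -0.0]
force: [-0.1, -0.2, 0.6]
opening: 0.0933
```

Run:
```python
from h import *
plan([.456,.02,.06],91.75,2,-1)
cap('scene','s2.png'); a=cv2.imread('pics/s2.png')[150:300,120:310]; cv2.imwrite('pics/s2c.png',cv2.resize(a,None,fx=4,fy=4,interpolation=2))
```

```text
pos [0.4566 0.0197 0.1291] rotvec [-0.001 -0.    -0.003] open 0.0933 F [-0.07 -0.25  0.64] t 2.6
[{"rotation": [-0.001, -0.0, -0.001], "offset": [0.01, -0.02, 3.46], "gripper": -1}, {"rotation": [-0.001, -0.0, -0.001], "offset": [0.01, -0.03, 3.46], "gripper": -1}]
```

View pics/s2c.png

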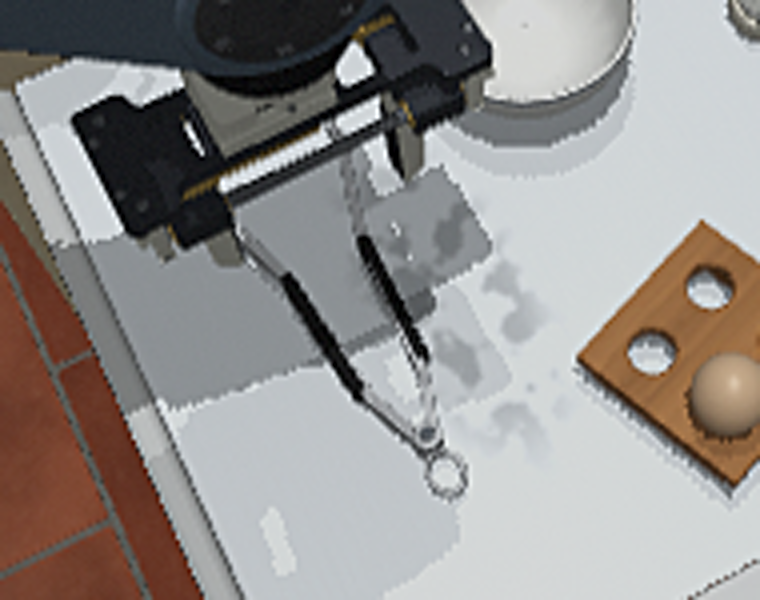

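The gripper is centred over the tongs; in this oblique view the tongs' grips lie around crop (325,335) and (395,300) below it. Now I'll descend and close lightly.

{"api": "drive_tool", "payload": {"increments": [{"rotation":[0,0,0],"offset":[0,0,4],"gripper":-1},{"rotation":[0,0,0],"offset":[0,0,4],"gripper":-1},{"rotation":[0,0,0],"offset":[0,0,3],"gripper":-1},{"rotation":[0,0,0],"offset":[0,0,1.3],"gripper":-1},{"rotation":[0,0,0],"offset":[0,0,0],"gripper":-1},{"rotation":[0,0,0],"offset":[0,0,0],"gripper":-0.1},{"rotation":[0,0,0],"offset":[0,0,0],"gripper":-0.1},{"rotation":[0,0,0],"offset":[0,0,0],"gripper":-0.1},{"rotation":[0,0,0],"offset":[0,0,0],"gripper":-0.1},{"rotation":[0,0,0],"offset":[0,0,0],"gripper":-0.1},{"rotation":[0,0,0],"offset":[0,0,0],"gripper":-0.1},{"rotation":[0,0,0],"offset":[0,0,0],"gripper":-0.1}], "grip_force": 12}}

```text
t: 3.85
ee_pos: [0.457, 0.0198, 0.006]
tool_rot: [0.697, 0.717, 0.0, 0.0]
force: [-0.2, 2.1, 6.2]
opening: 0.0521
```

{"api": "drive_tool", "payload": {"increments": [{"rotation":[0,0,0],"offset":[0,0,0],"gripper":-0.03},{"rotation":[0,0,0],"offset":[0,0,0],"gripper":-0.03},{"rotation":[0,0,0],"offset":[0,0,-0.5],"gripper":-0.03},{"rotation":[0,0,0],"offset":[0,0,-1],"gripper":-0.03},{"rotation":[0,0,0],"offset":[0,0,-2],"gripper":-0.03},{"rotation":[0,0,0],"offset":[0,0,-3],"gripper":-0.03},{"rotation":[0,0,0],"offset":[0,0,-3],"gripper":-0.03},{"rotation":[0,0,0],"offset":[0,0,-2],"gripper":-0.03},{"rotation":[0,0,0],"offset":[0,0,-0.5],"gripper":-0.03},{"rotation":[0,0,0],"offset":[0,0,0],"gripper":-0.03},{"rotation":[0,0,0],"offset":[0,0,0],"gripper":-0.03},{"rotation":[0,0,0],"offset":[0,0,0],"gripper":-0.03}]}}

```text
t: 5.05
ee_pos: [0.456, 0.0197, 0.1246]
tool_rot: [0.697, 0.717, -0.001, -0.001]
force: [0.9, 0.0, -1.4]
opening: 0.0481
```

Run:
```python
from h import *
cap('top','t3.png'); cap('scene','s3.png')
a=cv2.imread('pics/s3.png')[130:280,120:310]; b=cv2.imread('pics/t3.png')[180:330,150:340]
cv2.imwrite('pics/c3.png',np.vstack([cv2.resize(x,None,fx=2,fy=2,interpolation=2) for x in(b,a)]))
print(r.get_obs()['ee_pos'],r.get_obs()['opening'],r.get_obs()['force'])
```

```text
[0.45619956 0.01975173 0.1248224 ] 0.048037305293601756 [ 0.16037048 -0.11300299 -1.85003789]
```

View pics/c3.png

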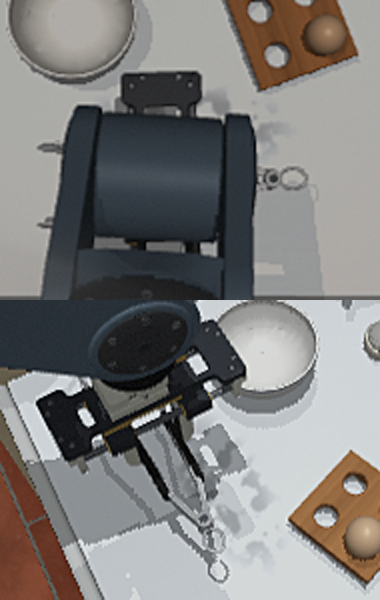

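The tongs are lifted and level. In the upper crop the pin is at (272,179) and the tips are at about (45,147) and (44,224). Now I'll turn toward the egg.

Run:
```python
from h import *
plan([.514,-.095,.155],-30,22,-.03)
```

```text
pos [0.4562 0.0198 0.1248] rotvec [-1.000e-03  2.000e-03  2.122e+00] open 0.048 F [ 0.16 -0.11 -1.85] t 5.15
[{"rotation": [-0.0, 0.0, 0.096], "offset": [-0.53, 0.25, -0.14], "gripper": -0.03}, {"rotation": [-0.0, 0.0, 0.096], "offset": [-0.5, 0.3, -0.14], "gripper": -0.03}, {"rotation": [-0.0, 0.0, 0.096], "offset": [-0.47, 0.34, -0.14], "gripper": -0.03}, {"rotation": [-0.0, 0.0, 0.096], "offset": [-0.44, 0.39, -0.14], "gripper": -0.03}, {"rotation": [-0.0, 0.0, 0.096], "offset": [-0.4, 0.43, -0.14], "gripper": -0.03}, {"rotation": [-0.0, 0.0, 0.096], "offset": [-0.35, 0.46, -0.14], "gripper": -0.03}, {"rotation": [-0.0, 0.0, 0.096], "offset": [-0.31, 0.5, -0.14], "gripper": -0.03}, {"rotation": [-0.0, 0.0, 0.096], "offset": [-0.26, 0.52, -0.14], "gripper": -0.03}, {"rotation": [-0.0, 0.0, 0.096], "offset": [-0.21, 0.55, -0.14], "gripper": -0.03}, {"rotation": [-0.0, 0.0, 0.096], "offset": [-0.15, 0.56, -0.14], "gripper": -0.03}, {"rotation": [-0.0, 0.0, 0.096], "offset": [-0.1, 0.58, -0.14], "gripper": -0.03}, {"rotation": [-0.0, 0.0, 0.096], "offset": [-0.04, 0.58, -0.14], "gripper": -0.03}, {"rotation": [-0.0, 0.0, 0.096], "offset": [0.01, 0.58, -0.14], "gripper": -0.03}, {"rotation": [-0.0, 0.0, 0.096], "offset": [0.07, 0.58, -0.14], "gripper": -0.03}, {"rotation": [-0.0, 0.0, 0.096], "offset": [0.12, 0.57, -0.14], "gripper": -0.03}, {"rotation": [-0.0, 0.0, 0.096], "offset": [0.18, 0.56, -0.14], "gripper": -0.03}, {"rotation": [-0.0, 0.0, 0.096], "offset": [0.23, 0.54, -0.14], "gripper": -0.03}, {"rotation": [-0.0, 0.0, 0.096], "offset": [0.28, 0.51, -0.14], "gripper": -0.03}, {"rotation": [-0.0, 0.0, 0.096], "offset": [0.33, 0.48, -0.14], "gripper": -0.03}, {"rotation": [-0.0, 0.0, 0.096], "offset": [0.37, 0.45, -0.14], "gripper": -0.03}, {"rotation": [-0.0, 0.0, 0.096], "offset": [0.41, 0.41, -0.14], "gripper": -0.03}, {"rotation": [-0.0, 0.0, 0.096], "offset": [0.45, 0.37, -0.14], "gripper": -0.03}]
```

{"api": "drive_tool", "payload": {"increments": [{"rotation":[0,0,0.05],"offset":[-0.5,0.3,-0.3],"gripper":-0.03},{"rotation":[0,0,0.1],"offset":[-0.5,0.3,-0.3],"gripper":-0.03},{"rotation":[0,0,0.1],"offset":[-0.5,0.3,-0.3],"gripper":-0.03},{"rotation":[0,0,0.1],"offset":[-0.4,0.4,-0.3],"gripper":-0.03},{"rotation":[0,0,0.1],"offset":[-0.4,0.4,-0.3],"gripper":-0.03},{"rotation":[0,0,0.1],"offset":[-0.4,0.5,-0.3],"gripper":-0.03},{"rotation":[0,0,0.1],"offset":[-0.3,0.5,-0.3],"gripper":-0.03},{"rotation":[0,0,0.1],"offset":[-0.3,0.5,-0.3],"gripper":-0.03},{"rotation":[0,0,0.1],"offset":[-0.2,0.5,-0.3],"gripper":-0.03},{"rotation":[0,0,0.1],"offset":[-0.2,0.6,-0.3],"gripper":-0.03},{"rotation":[0,0,0.1],"offset":[-0.1,0.6,0],"gripper":-0.03},{"rotation":[0,0,0.1],"offset":[0,0.6,0],"gripper":-0.03}]}}

```text
t: 6.35
ee_pos: [0.4895, -0.0428, 0.1551]
tool_rot: [0.975, 0.22, -0.0, -0.0]
force: [0.1, -0.1, -0.8]
opening: 0.0481
```

{"api": "drive_tool", "payload": {"increments": [{"rotation":[0,0,0.1],"offset":[0,0.6,0],"gripper":-0.03},{"rotation":[0,0,0.1],"offset":[0.1,0.6,0],"gripper":-0.03},{"rotation":[0,0,0.1],"offset":[0.1,0.6,0],"gripper":-0.03},{"rotation":[0,0,0.1],"offset":[0.2,0.6,0],"gripper":-0.03},{"rotation":[0,0,0.1],"offset":[0.2,0.5,0],"gripper":-0.03},{"rotation":[0,0,0.1],"offset":[0.3,0.5,0],"gripper":-0.03},{"rotation":[0,0,0.1],"offset":[0.3,0.5,0],"gripper":-0.03},{"rotation":[0,0,0.1],"offset":[0.4,0.5,0],"gripper":-0.03},{"rotation":[0,0,0.1],"offset":[0.4,0.4,0],"gripper":-0.03},{"rotation":[0,0,0.07],"offset":[0.4,0.4,0],"gripper":-0.03},{"rotation":[0,0,0],"offset":[0,0,0],"gripper":-0.03},{"rotation":[0,0,0],"offset":[0,0,0],"gripper":-0.03}]}}

```text
t: 7.55
ee_pos: [0.5144, -0.0961, 0.1552]
tool_rot: [0.966, -0.257, -0.0, -0.0]
force: [-0.2, -0.1, -1.8]
opening: 0.048
```

Run:
```python
from h import *
plan([.514,-.095,.135],-30,4,-.03)
cap('top','t4.png'); cap('scene','s4.png')
a=cv2.imread('pics/s4.png')[170:300,210:360]; b=cv2.imread('pics/t4.png')[140:270,230:380]
cv2.imwrite('pics/c4.png',np.hstack([cv2.resize(x,(400,347),interpolation=2) for x in(b,a)]))
e=[.6136,-.1527,.053]
o=r.get_obs();R=Ro.from_quat(o['tool_rot']).as_matrix();p=o['ee_pos']
s=400/150
for n,off in(('top',[230,140]),('scene',[210,170])):
    for x in (.113,): 
        print(n,[((px(n,p+R@np.array([x,y,-.007]))-off)*s).round(0) for y in(-.039,.039)],'egg',((px(n,e)-off)*s).round(0))
```

```text
pos [ 0.5144 -0.0961  0.1552] rotvec [0.    0.001 0.004] open 0.048 F [-0.21 -0.15 -1.75] t 7.55
[{"rotation": [0.0, 0.0, 0.001], "offset": [-0.02, -0.02, 0.5], "gripper": -0.03}, {"rotation": [0.0, 0.0, 0.001], "offset": [-0.02, -0.02, 0.5], "gripper": -0.03}, {"rotation": [0.0, 0.0, 0.001], "offset": [-0.02, -0.02, 0.5], "gripper": -0.03}, {"rotation": [0.0, 0.0, 0.001], "offset": [-0.02, -0.02, 0.5], "gripper": -0.03}]
top [array([194., 105.]), array([287., 157.])] egg [219. 154.]
scene [array([253., 107.]), array([257., 204.])] egg [242. 207.]
```

View pics/c4.png

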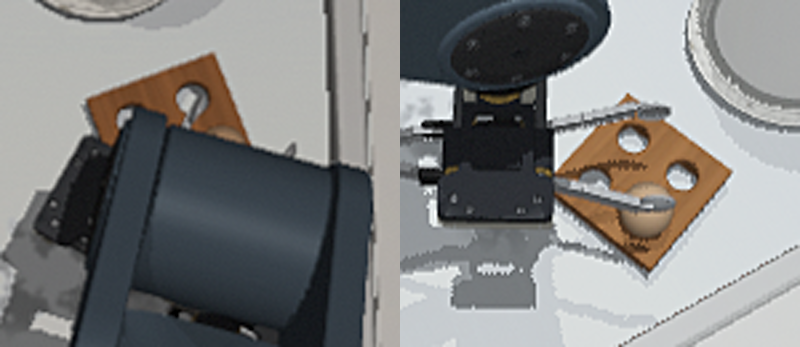

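The picture fits the prediction: the tip dishes sit at about (653,112) and (655,203), against predicted (653,107) and (657,204). They straddle the egg, so I'll descend.

{"api": "drive_tool", "payload": {"increments": [{"rotation":[0,0,0],"offset":[-0.1,-0.1,1],"gripper":-0.03},{"rotation":[0,0,0],"offset":[0,0,1.5],"gripper":-0.03},{"rotation":[0,0,0],"offset":[0,0,1.5],"gripper":-0.03},{"rotation":[0,0,0],"offset":[0,0,1.5],"gripper":-0.03},{"rotation":[0,0,0],"offset":[0,0,1.5],"gripper":-0.03},{"rotation":[0,0,0],"offset":[0,0,1.5],"gripper":-0.03},{"rotation":[0,0,0],"offset":[0,0,1.3],"gripper":-0.03},{"rotation":[0,0,0],"offset":[0,0,0.8],"gripper":-0.03},{"rotation":[0,0,0],"offset":[0,0,0.3],"gripper":-0.03},{"rotation":[0,0,0],"offset":[0,0,0],"gripper":-0.03},{"rotation":[0,0,0],"offset":[0,0,0],"gripper":-0.03}]}}

```text
t: 8.75
ee_pos: [0.5146, -0.095, 0.0471]
tool_rot: [0.966, -0.258, 0.0, 0.0]
force: [0.5, 0.4, -1.3]
opening: 0.0483
```

Run:
```python
from h import *
plan([.514,-.095,.046],-30,1,-.03)
cap('scene','s5.png')
a=cv2.imread('pics/s5.png')[190:310,240:360]
cv2.imwrite('pics/c5.png',cv2.resize(a,(600,600),interpolation=2))
```

```text
pos [ 0.5146 -0.095   0.0471] rotvec [-0.    -0.001  0.002] open 0.0483 F [ 0.47  0.38 -1.35] t 8.75
[{"rotation": [-0.0, -0.001, 0.002], "offset": [-0.05, 0.03, 0.11], "gripper": -0.03}]
```

View pics/c5.png

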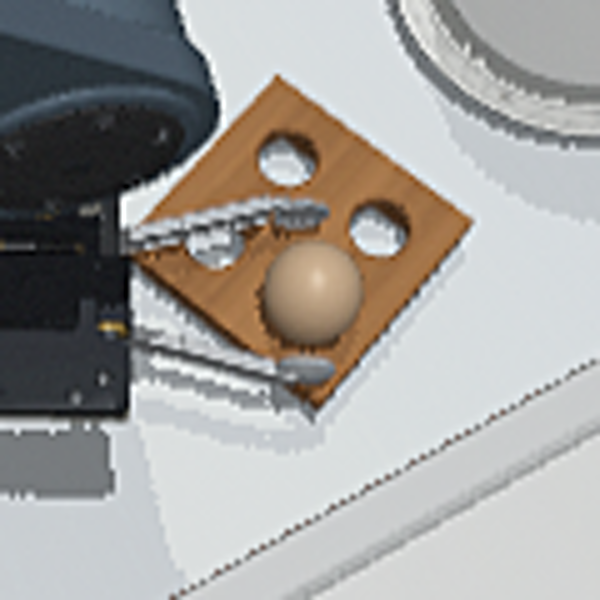

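The egg at (313,290) sits midway between the dishes at (300,213) and (308,368). Next I'll close gently with limited force.

{"api": "drive_tool", "payload": {"increments": [{"rotation":[0,0,0],"offset":[0,0,0.1],"gripper":0.05},{"rotation":[0,0,0],"offset":[0,0,0],"gripper":0.1},{"rotation":[0,0,0],"offset":[0,0,0],"gripper":0.15},{"rotation":[0,0,0],"offset":[0,0,0],"gripper":0.2},{"rotation":[0,0,0],"offset":[0,0,0],"gripper":0.24},{"rotation":[0,0,0],"offset":[0,0,0],"gripper":0.28},{"rotation":[0,0,0],"offset":[0,0,0],"gripper":0.31},{"rotation":[0,0,0],"offset":[0,0,0],"gripper":0.34},{"rotation":[0,0,0],"offset":[0,0,0],"gripper":0.38},{"rotation":[0,0,0],"offset":[0,0,0],"gripper":0.42},{"rotation":[0,0,0],"offset":[0,0,0],"gripper":0.5},{"rotation":[0,0,0],"offset":[0,0,0],"gripper":0.5}], "grip_force": 12}}

```text
t: 10.0
ee_pos: [0.5143, -0.0949, 0.0456]
tool_rot: [0.966, -0.258, 0.0, 0.0]
force: [0.6, -0.1, -0.6]
opening: 0.0331
```

{"api": "drive_tool", "payload": {"increments": [{"rotation":[0,0,0],"offset":[0,0,0],"gripper":0.6},{"rotation":[0,0,0],"offset":[0,0,0],"gripper":0.6},{"rotation":[0,0,0],"offset":[0,0,0],"gripper":0.6},{"rotation":[0,0,0],"offset":[0,0,0],"gripper":0.6}], "grip_force": 20}}

```text
t: 10.4
ee_pos: [0.5142, -0.0949, 0.0456]
tool_rot: [0.966, -0.258, -0.0, 0.0]
force: [-0.2, -0.1, -0.9]
opening: 0.0329
```

The grip stopped at 33 mm, which puts it on the egg. Now lift.

{"api": "drive_tool", "payload": {"increments": [{"rotation":[0,0,0],"offset":[0,0,-0.3],"gripper":0.6},{"rotation":[0,0,0],"offset":[0,0,-0.7],"gripper":0.6},{"rotation":[0,0,0],"offset":[0,0,-1.2],"gripper":0.6},{"rotation":[0,0,0],"offset":[0,0,-1.5],"gripper":0.6},{"rotation":[0,0,0],"offset":[0,0,-1.5],"gripper":0.6},{"rotation":[0,0,0],"offset":[0,0,-1.5],"gripper":0.6},{"rotation":[0,0,0],"offset":[0,0,-1.5],"gripper":0.6},{"rotation":[0,0,0],"offset":[0,0,-1.2],"gripper":0.6},{"rotation":[0,0,0],"offset":[0,0,-0.8],"gripper":0.6},{"rotation":[0,0,0],"offset":[0,0,-0.4],"gripper":0.6},{"rotation":[0,0,0],"offset":[0,0,0],"gripper":0.6},{"rotation":[0,0,0],"offset":[0,0,0],"gripper":0.6}]}}

```text
t: 11.6
ee_pos: [0.514, -0.0948, 0.1512]
tool_rot: [0.966, -0.258, -0.0, -0.0]
force: [-0.6, 0.3, -1.8]
opening: 0.0327
```

Run:
```python
from h import *
plan([.634-.115,.121,.155],0,22,.6)
cap('scene','s6.png')
a=cv2.imread('pics/s6.png')[150:310,220:380]
cv2.imwrite('pics/c6.png',cv2.resize(a,(600,600),interpolation=2))
```

```text
pos [ 0.514  -0.0948  0.1512] rotvec [-0.     0.001 -0.521] open 0.0327 F [-0.61  0.31 -1.77] t 11.6
[{"rotation": [-0.0, 0.0, -0.024], "offset": [-0.47, -0.86, -0.02], "gripper": 0.6}, {"rotation": [-0.0, 0.0, -0.024], "offset": [-0.45, -0.87, -0.02], "gripper": 0.6}, {"rotation": [-0.0, 0.0, -0.024], "offset": [-0.43, -0.88, -0.02], "gripper": 0.6}, {"rotation": [-0.0, 0.0, -0.024], "offset": [-0.41, -0.89, -0.02], "gripper": 0.6}, {"rotation": [-0.0, 0.0, -0.024], "offset": [-0.38, -0.9, -0.02], "gripper": 0.6}, {"rotation": [-0.0, 0.0, -0.024], "offset": [-0.36, -0.91, -0.02], "gripper": 0.6}, {"rotation": [-0.0, 0.0, -0.024], "offset": [-0.34, -0.92, -0.02], "gripper": 0.6}, {"rotation": [-0.0, 0.0, -0.024], "offset": [-0.32, -0.93, -0.02], "gripper": 0.6}, {"rotation": [-0.0, 0.0, -0.024], "offset": [-0.3, -0.94, -0.02], "gripper": 0.6}, {"rotation": [-0.0, 0.0, -0.024], "offset": [-0.27, -0.94, -0.02], "gripper": 0.6}, {"rotation": [-0.0, 0.0, -0.024], "offset": [-0.25, -0.95, -0.02], "gripper": 0.6}, {"rotation": [-0.0, 0.0, -0.024], "offset": [-0.23, -0.95, -0.02], "gripper": 0.6}, {"rotation": [-0.0, 0.0, -0.024], "offset": [-0.2, -0.96, -0.02], "gripper": 0.6}, {"rotation": [-0.0, 0.0, -0.024], "offset": [-0.18, -0.96, -0.02], "gripper": 0.6}, {"rotation": [-0.0, 0.0, -0.024], "offset": [-0.16, -0.97, -0.02], "gripper": 0.6}, {"rotation": [-0.0, 0.0, -0.024], "offset": [-0.13, -0.97, -0.02], "gripper": 0.6}, {"rotation": [-0.0, 0.0, -0.024], "offset": [-0.11, -0.97, -0.02], "gripper": 0.6}, {"rotation": [-0.0, 0.0, -0.024], "offset": [-0.09, -0.98, -0.02], "gripper": 0.6}, {"rotation": [-0.0, 0.0, -0.024], "offset": [-0.06, -0.98, -0.02], "gripper": 0.6}, {"rotation": [-0.0, 0.0, -0.024], "offset": [-0.04, -0.98, -0.02], "gripper": 0.6}, {"rotation": [-0.0, 0.0, -0.024], "offset": [-0.02, -0.98, -0.02], "gripper": 0.6}, {"rotation": [-0.0, 0.0, -0.024], "offset": [0.01, -0.98, -0.02], "gripper": 0.6}]
```

View pics/c6.png

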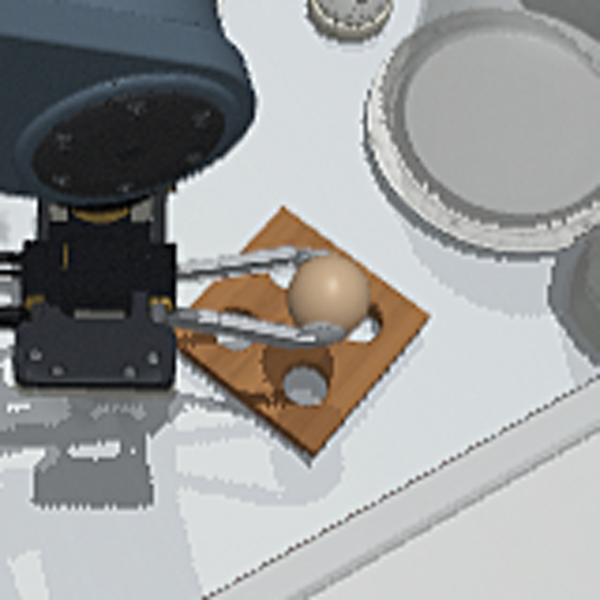

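The egg at (330,297) is pinched between the dishes and clear of the rack, which hasn't moved. Now carry it to the bowl with gentle acceleration.

{"api": "drive_tool", "payload": {"increments": [{"rotation":[0,0,0],"offset":[-0.2,-0.3,0],"gripper":0.6},{"rotation":[0,0,-0.02],"offset":[-0.4,-0.6,0],"gripper":0.6},{"rotation":[0,0,-0.025],"offset":[-0.5,-0.9,0],"gripper":0.6},{"rotation":[0,0,-0.025],"offset":[-0.4,-0.9,0],"gripper":0.6},{"rotation":[0,0,-0.025],"offset":[-0.4,-0.9,0],"gripper":0.6},{"rotation":[0,0,-0.025],"offset":[-0.4,-0.9,0],"gripper":0.6},{"rotation":[0,0,-0.025],"offset":[-0.4,-0.9,0],"gripper":0.6},{"rotation":[0,0,-0.025],"offset":[-0.3,-0.9,0],"gripper":0.6},{"rotation":[0,0,-0.025],"offset":[-0.3,-0.9,0],"gripper":0.6},{"rotation":[0,0,-0.025],"offset":[-0.3,-0.9,0],"gripper":0.6},{"rotation":[0,0,-0.025],"offset":[-0.3,-0.9,0],"gripper":0.6},{"rotation":[0,0,-0.025],"offset":[-0.3,-0.9,0],"gripper":0.6}]}}

```text
t: 12.85
ee_pos: [0.5145, 0.0137, 0.1516]
tool_rot: [0.992, -0.124, -0.0, 0.0]
force: [-0.4, 0.3, -2.5]
opening: 0.0326
```

{"api": "drive_tool", "payload": {"increments": [{"rotation":[0,0,-0.025],"offset":[-0.2,-1,0],"gripper":0.6},{"rotation":[0,0,-0.025],"offset":[-0.2,-1,0],"gripper":0.6},{"rotation":[0,0,-0.025],"offset":[-0.2,-1,0],"gripper":0.6},{"rotation":[0,0,-0.025],"offset":[-0.2,-1,0],"gripper":0.6},{"rotation":[0,0,-0.025],"offset":[-0.1,-1,0],"gripper":0.6},{"rotation":[0,0,-0.025],"offset":[-0.1,-1,0],"gripper":0.6},{"rotation":[0,0,-0.025],"offset":[-0.1,-1,0],"gripper":0.6},{"rotation":[0,0,-0.025],"offset":[-0.1,-1,0],"gripper":0.6},{"rotation":[0,0,-0.02],"offset":[0,-1,0],"gripper":0.6},{"rotation":[0,0,-0.01],"offset":[0,-0.9,0],"gripper":0.6},{"rotation":[0,0,0],"offset":[0,-0.9,0],"gripper":0.6},{"rotation":[0,0,0],"offset":[0,-0.7,0],"gripper":0.6}]}}

```text
t: 14.05
ee_pos: [0.5169, 0.1297, 0.1516]
tool_rot: [1.0, -0.011, -0.0, 0.0]
force: [0.0, 0.5, -1.6]
opening: 0.0325
```

Run:
```python
from h import *
plan([.634-.117,.121,.155],0,4,.6)
```

```text
pos [0.5169 0.1297 0.1516] rotvec [ 0.     0.    -0.021] open 0.0325 F [ 0.02  0.49 -1.56] t 14.05
[{"rotation": [0.0, 0.0, -0.005], "offset": [0.01, 0.22, -0.08], "gripper": 0.6}, {"rotation": [0.0, 0.0, -0.005], "offset": [0.01, 0.22, -0.08], "gripper": 0.6}, {"rotation": [0.0, 0.0, -0.005], "offset": [0.01, 0.22, -0.08], "gripper": 0.6}, {"rotation": [0.0, 0.0, -0.005], "offset": [0.01, 0.22, -0.08], "gripper": 0.6}]
```

{"api": "drive_tool", "payload": {"increments": [{"rotation":[0,0,0],"offset":[0,0,0],"gripper":0.6},{"rotation":[0,0,0],"offset":[0,0.2,0],"gripper":0.6},{"rotation":[0,0,0],"offset":[0,0.3,0],"gripper":0.6},{"rotation":[0,0,0],"offset":[0,0.2,0],"gripper":0.6},{"rotation":[0,0,0],"offset":[0,0,0],"gripper":0.6},{"rotation":[0,0,0],"offset":[0,0,0],"gripper":0.6},{"rotation":[0,0,0],"offset":[0,0,0],"gripper":0.6},{"rotation":[0,0,0],"offset":[0,0,0],"gripper":0.6},{"rotation":[0,0,0],"offset":[0,0,0],"gripper":0.6}]}}

```text
t: 14.95
ee_pos: [0.5167, 0.1219, 0.1516]
tool_rot: [1.0, -0.011, -0.0, 0.0]
force: [-0.2, -0.1, -1.8]
opening: 0.0328
```

Run:
```python
from h import *
o=r.get_obs(); print(o['ee_pos'],o['opening'],o['dq'].round(3),o['t'])
cap('scene','s7.png');cap('top','t7.png')
a=cv2.imread('pics/s7.png')[80:280,170:350];b=cv2.imread('pics/t7.png')[110:310,130:310]
cv2.imwrite('pics/c7.png',np.hstack([cv2.resize(x,(396,440),interpolation=2) for x in (b,a)]))
for n,of in(('top',(130,110)),('scene',(170,80))):print(n,(px(n,[.634,.121,.16])-of)*2.2,(px(n,[.634,.121,.066])-of)*2.2)
```

```text
[0.51670341 0.12193327 0.15163706] 0.03282993381782831 [ 0.001  0.     0.001  0.002  0.003 -0.001] 14.95
top [111.50245736 150.26151137] [123.24431199 169.57373459]
scene [175.45415387 104.36673996] [176.89998151 156.20148437]
```

View pics/c7.png

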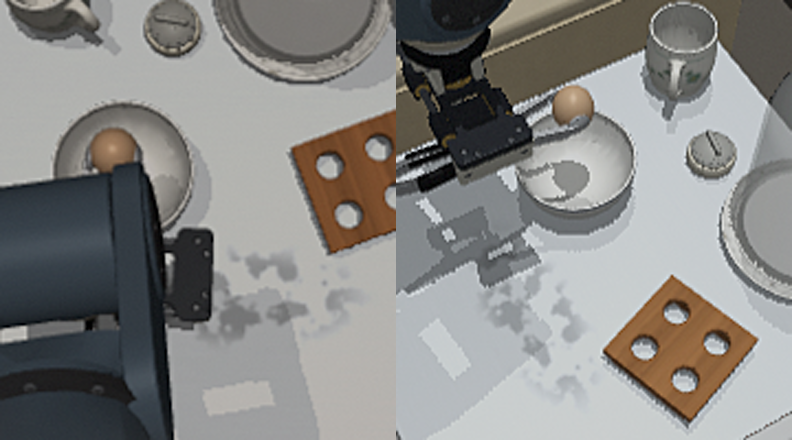

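The egg at (112,149) top and (177,106) scene matches the predicted spot over the bowl's centre at z = 0.16. Everything is still, so I'll hand in.

```bash
python3 -c "
from h import *
print(r.finish_job())"
```

```text
the job is handed in; nothing more can be done
None
```

I picked up the tongs, closed them gently on the egg at 20 N, lifted it out of the rack and carried it over the bowl. I handed the job in after about 15 s of the 48 s, with the egg still held; the interface gave no verdict.

- **Egg position:** in both final pictures the egg is within about 2 pixels of where the bowl's centre at 0.16 m height should appear. That puts it well above the bowl's 66 mm rim.
- **Grip:** the opening was steady at 33 mm, against about 32 mm expected on the egg, and the arm was still. The contact force on the egg itself can't be read directly.
- **Surroundings:** the bowl, rack and timer look unmoved in the final pictures, judged by eye.
- **Disagreements:** none of the checks failed or conflicted.

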